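# Unlock the hand press and hold it down on a housing cover

### The job

A small plastic housing sits under the ram of the hand press with its cover laid on top, not yet pressed in. Flip the press's safety catch right over towards the operator's (robot's) side so that it releases the lever, then pull the lever by its grip all the way down to press the cover fully home, and keep it there: finish while still holding the lever down, because it springs back up when let go. Leave the other things on the bench where they are.

Things in the scene. Friction and masses are not known exactly. Their poses are not given: they have to be found in the camera images.
- press: Cream hand lever press fixed to the bench, 220 x 260 x 335 mm high. Origin on the bench under the ram; +x from the operator side to the column behind, +y left, z up; yaw varies. Base x -95..125, y +-65, z 0..28 mm; head x -35..120, y +-40, z 120..215; ram stands out of its top to z 255. Lever on the right (bar y -80), safety catch on the left (y +76), both free from above.
- lever (a joint): Angle of the lever, rad: 0 up at rest, grows as pulled to the operator (press -x) and down; 1.25 bottom stop, 8 degrees above level. Moves the ram 18 mm/rad: the sprung rubber ram pad meets the cover at about 0.85, has it home by 1.1, then squeezes. Springs back up if let go. At the grip 2 N starts it, 7 N presses the cover in, 14 N down holds at the stop. Locked at 0 (slight give) while the catch is engaged.
- lever_grip (a point): Middle of the black round sleeve grip, 26 mm diameter, 78 mm long along the press's y (y -90..-168 mm), on the end of the 12 mm steel lever bar; the sleeve turns freely on its spindle. It swings on a circle of 150 mm radius about lever_axis in a vertical plane. At rest 80 degrees above level on the operator side, 318 mm above the bench; at the bottom stop 192 mm.
- lever_axis (a point): Point on the lever's turning axis (along the press's y), in the plane in which the middle of the grip swings: press x +20, y -129 mm, 170 mm above the bench.
- catch (a joint): Angle of the safety catch, rad: 0 engaged, its nose points away from the operator and blocks the step on the lever's cam disc; grows as the thumb tab swings up, over and towards the operator (press -x); 2.0 fully over, at its stop. No spring, under 2 N to turn; let go before about 1.0 it drops back, past about 1.2 it falls over by its own weight and stays over.
- catch_tab (a point): Grip point in the middle of the catch's upright steel thumb tab, 12 mm below its top end. Tab 10 mm thick along the press's y, 14 mm wide along x, standing 44 mm above the catch bar; 31 mm free between it and the head. It swings on a circle of 49 mm radius about catch_axis in a vertical plane, starting 246 mm above the bench.
- catch_axis (a point): Pivot of the catch (axis along the press's y), in the plane in which the tab swings: press x -20, y +76 mm, 208 mm above the bench.
- cover (a joint): How far the white plastic cover (54 x 36 mm) is pressed into the housing, m: 0 to 0.0015 at the start, 0.004 fully home. It lies in the nest under the ram and stays where it is pressed; only the ram reaches it.
- done_tray: Bystander: open milky plastic tray 200 x 130 x 30 mm with three finished housings, to the left of the press. Origin under its centre.
- sample_unit: Bystander: one finished white housing 56 x 38 x 26 mm on the bench to the left. Origin under its centre.
- spanner: Bystander: steel spanner 150 mm long lying on the bench to the right. Origin under it.
- cover_tub: Bystander: round grey tub, 90 mm across and 50 mm high, with spare covers, to the right. Origin under its centre.

How it is judged:
On the way, in this order (a step that is already met when the one before it is completed fails the run):
1. the safety catch is flipped right over while the lever is still up (value of joint catch above 1.5 rad and value of joint lever below 0.1 rad), for 0.2 s.
2. the lever is held down by the gripper with the cover fully home (value of joint catch above 1.5 rad and value of joint lever above 1.12 rad and value of joint cover above 0.0035 m and contact force between the fingers and lever above 2 N), for 0.3 s.
At the end, for the whole second after the job is handed in: The gripper still holds the lever down (joint at least 1.12 of 1.25 rad, fingers bearing on it with more than 2 N), the cover is fully home (at least 3.5 of 4 mm) and the catch is still flipped over (beyond 1.5 rad) (all of step 2); the arm keeps its last pose, push and grip.
It fails at once if the done tray is pushed out of its place (more than 25 mm) (distance of done_tray from where it was at the start of the episode above 0.025 m).
It fails at once if the sample unit is pushed out of its place (more than 25 mm) (distance of sample_unit from where it was at the start of the episode above 0.025 m).
It fails at once if the spanner is pushed out of its place (more than 25 mm) (distance of spanner from where it was at the start of the episode above 0.025 m).
It fails at once if the cover tub is pushed out of its place (more than 25 mm) (distance of cover_tub from where it was at the start of the episode above 0.025 m).
It also fails if it takes over 48 s, if anything falls off the work surface, if the arm or the gripper's body presses on something with over 40 N, if the wrist force passes 120 N, or if a joint passes its speed limit or range.

### The arm

A 6-joint arm with a two-finger parallel gripper is mounted at the origin on the work surface. World frame = base frame: x ahead of the robot, y to its left, z up, the work surface at z = 0. Lengths are in m, angles in rad, forces in N, time in s.
With the tool pointing down it reaches from about 0.375 to 0.9 m from the base axis. Payload 3.1 kg.
Tool frame: the origin (TCP) lies at the very end of the fingers, on their centre line; the grasp point (between the pads) lies robot.grasp_offset behind it (robot.grasp_offset is the distance from the TCP to the grasp point, in m); z points along the fingers, y is the direction in which the jaws open and shut (so a half turn about z gives the same grasp; the last joint's range is limited). The gripper opens to 87 mm and grips with 3 to 60 N. Pads are 19 mm wide; open, the fingers measure 117 mm over their backs; the gripper's body (75 mm by 190 mm) begins 51 mm behind the grasp point.
Start: joints at [-1.498, 0.527, 1.433, -0, 1.181, -0.178], TCP at [0.156, -0.605, 0.223] pointing down, gripper open.
Joint ranges: [-3.08, 3.08], [-0.75, 2.2], [0.22, 2.44], [-1.43, 4.57], [0, 2.65], [-2.85, 2.85]. Speed limits (rad/s): [2.79, 2.79, 3.14, 3.14, 3.14, 3.14].

### API

Orientations are given as a unit quaternion [x, y, z, w].
In Python, from rig import robot gives the robot as it stands.
- The arm moves only by the tool drive_tool, never from a script. Its argument "targets" is one flat list of numbers, 6 for each row, row after row: the shift along the tool's x, y, z in cm, then the turn, a rotation vector about the tool's x, y, z in degrees. A call has 1 to 12 rows; each row is the pose to reach, as a shift and turn from the pose commanded when the call began, along the tool's axes at that moment; what a row does not reach only later rows make up. A row lasts 1/12 s, in which the tool goes at most 41.7 mm and 7.16 degrees, less where a joint would pass 70% of its speed; a pose out of reach is approached as far as the arm can. A call with a gripper value outside its range is refused whole. "grip" is the gripper command: -1 is fully open, 1 is shut, values between are in proportion, set as the call begins (left out, the last holds). The fingers move at their own pace and stop on an object; "squeeze" is the grip in N (left out, the last holds). Time passes only in rows, so rows that repeat a pose let the fingers close. It gives the time, the measured TCP pose, the force and the opening at its end, in the units of the state.
- robot.get_obs(): the state, without advancing time (a new reading comes with each control period).
- robot.camera(name): name is "scene" or "top" or "wrist"; returns (picture, depth): 480x640x3 uint8, red, green, blue; 480x640 float32, m along the optical axis (not along the pixel's ray), 0 where there is no reading.
- robot.calibration(name): a dict with "mtx" (3x3 intrinsics, pixels), "R" (3x3) and "t" (3): a world point X has camera coordinates R X + t; the wrist camera has in their place "hand_eye" (4x4, takes a point from camera to tool coordinates, whose origin is the TCP and whose axes are the flange's). Camera axes: x right, y down, z forward; pixel columns grow to the right and rows downward; lengths in m; the calibration is good to about 2 mm. A picture is of the moment at which its call begins: read the wrist's pose just before it. calibration takes no time and is no camera call.
- robot.hand_in(): hands the job in, once; it reports no verdict.
The state is a dict: "time": time; "q": joint angles; "joint_velocities": joint speeds; "joint_torque": joint torques, N m; "position": TCP position; "tool_rot": TCP orientation; "ft_force": force on the tool from outside, world axes, zero at the start; "moment": the same for the moment, N m; "grip_width": finger opening in m.
Only numpy, scipy, OpenCV 4.12 (cv2) and the standard library are available. Lean on these libraries where they do the work, as an engineer would, in place of code of your own. Each camera call takes 0.05 s, during which the arm holds its last target.

## Working session

There is one attempt and no reset: what is moved stays moved. The work goes in short steps, Python scripts to look and compute and a tool call to move; the robot and the scene stay as the last step left them, time stands still between calls to the robot, and variables do not carry over. Pictures are saved under pics/ and viewed, and the job is handed in when it is done.

Besides the shell and the picture viewer there is one more tool, called after "Call:" by a JSON object that holds its "name" and its "arguments". drive_tool: Moves the arm, as the interface text tells. Its arguments: {"type":"object","properties":{"targets":{"type":"array","items":{"type":"number"}},"grip":{"type":"number"},"squeeze":{"type":"number"}},"required":["targets"]}

```bash
mkdir -p pics; ls
python3 - <<'E'
from rig import robot
import cv2,numpy as np
o=robot.get_obs();print({k:np.round(v,3) for k,v in o.items()});print(robot.grasp_offset)
for n in("scene","top"):
    im,d=robot.camera(n);cv2.imwrite(f"pics/{n}0.png",im[:,:,::-1]);np.save(f"pics/{n}0.npy",d);np.save(f"pics/{n}im.npy",im)
    c=robot.calibration(n);print(n,{k:np.round(v,3).tolist() for k,v in c.items()})
print(robot.calibration("wrist"))
E
```

```text
pics
{'time': np.float64(0.0), 'q': array([-1.498,  0.528,  1.434, -0.   ,  1.181, -0.178]), 'joint_velocities': array([0.001, 0.001, 0.001, 0.001, 0.002, 0.001]), 'joint_torque': array([-1.0000e-03, -4.4005e+01, -1.7659e+01,  6.3000e-02,  5.8000e-02,
       -0.0000e+00]), 'position': array([ 0.156, -0.605,  0.222]), 'tool_rot': array([ 0.992,  0.126,  0.   , -0.001]), 'ft_force': array([-0.206,  0.491,  0.078]), 'moment': array([-0.01 ,  0.022,  0.004]), 'grip_width': np.float64(0.087)}
0.0187
scene {'mtx': [[471.594, 0.0, 321.944], [0.0, 471.594, 234.279], [0.0, 0.0, 1.0]], 'R': [[0.641, 0.768, 0.019], [0.614, -0.498, -0.612], [-0.461, 0.404, -0.79]], 't': [-0.335, -0.197, 1.369]}
top {'mtx': [[536.102, 0.0, 323.541], [0.0, 536.102, 242.592], [0.0, 0.0, 1.0]], 'R': [[-0.004, -1.0, 0.03], [-0.995, 0.001, -0.095], [0.095, -0.031, -0.995]], 't': [-0.016, 0.538, 1.237]}
{'mtx': array([[411.09952391,   0.        , 310.41482889],
       [  0.        , 411.09952391, 239.38441175],
       [  0.        ,   0.        ,   1.        ]]), 'hand_eye': array([[-7.04290314e-06, -9.58491940e-01, -2.85119624e-01,
         7.86914050e-02],
       [ 9.99999968e-01,  6.58916839e-05, -2.46210871e-04,
        -2.27008781e-03],
       [ 2.54778147e-04, -2.85119617e-01,  9.58491909e-01,
        -1.62431798e-01],
       [ 0.00000000e+00,  0.00000000e+00,  0.00000000e+00,
         1.00000000e+00]])}
```

View pics/scene0.png

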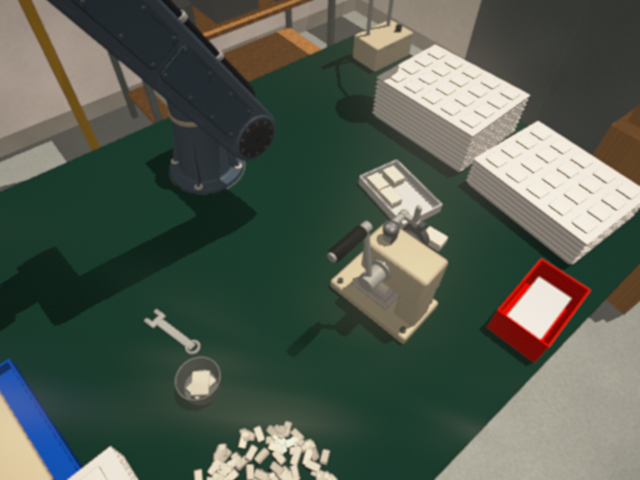

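View pics/top0.png

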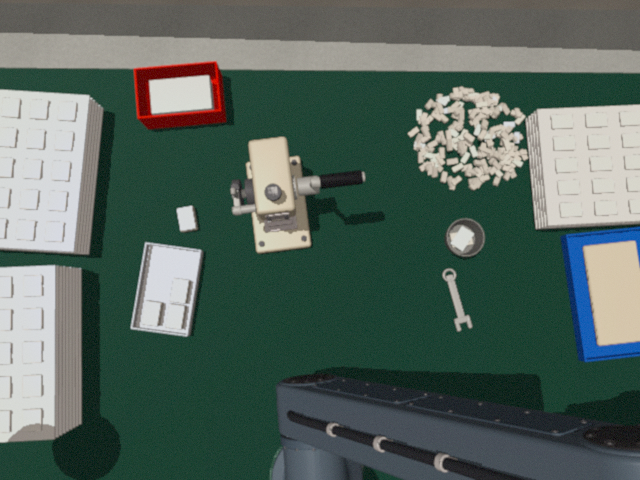

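The scene view shows the press at about (390,270) and its lever up, with the grip at (350,242). In the top view the press is at (275,195), the grip at (340,180) and the catch at about (238,195).

```bash
cat > h.py <<'E'
import numpy as np,cv2
from rig import robot
def cloud(n,d):
    c=robot.calibration(n);v,u=np.mgrid[:480,:640]
    p=np.stack([u,v,np.ones_like(u)],-1)@np.linalg.inv(c["mtx"]).T*d[...,None]
    return (p-c["t"])@c["R"]
E
python3 - <<'E'
from h import *
for n,(x0,y0,x1,y1) in {"top":(210,120,390,260),"scene":(310,190,460,350)}.items():
    im=np.load(f"pics/{n}im.npy");d=np.load(f"pics/{n}0.npy");P=cloud(n,d)
    np.save(f"pics/{n}P.npy",P)
    cr=cv2.resize(im[y0:y1,x0:x1],None,fx=4,fy=4,interpolation=cv2.INTER_CUBIC);cv2.imwrite(f"pics/{n}crop.png",cr[:,:,::-1])
    sub=np.zeros((480,640),bool);sub[y0:y1,x0:x1]=1
    hsv=cv2.cvtColor(im,cv2.COLOR_RGB2HSV)
    dark=sub&(im.max(-1)<60)&(P[...,2]>.26)&(P[...,2]<.36)
    q=P[dark];print(n,"dark grip",len(q),q.mean(0),q.min(0),q.max(0))
    if len(q)>10:
        u,s,vt=np.linalg.svd(q-q.mean(0),full_matrices=False);print(vt[0],s)
    for nm,lo,hi in(("headtop",.210,.220),("base",.022,.034)):
        m=sub&(P[...,2]>lo)&(P[...,2]<hi)&(hsv[...,1]>30)&(hsv[...,0]<35)
        q=P[m][:,:2].astype(np.float32)
        if len(q)>10: print(nm,len(q),cv2.minAreaRect(q))
E
```

```text
top dark grip 581 [ 0.62489568 -0.03957828  0.32721396] [ 0.61005105 -0.07897751  0.31271036] [ 6.42690729e-01 -4.12495616e-04  3.34368157e-01]
[-0.12405521  0.99226824  0.00374718] [0.52259017 0.17798601 0.08309273]
headtop 2408 ((0.6583035588264465, 0.09442198276519775), (0.15300339460372925, 0.08029480278491974), 6.588442325592041)
base 1616 ((0.6309493780136108, 0.09075912833213806), (0.21904078125953674, 0.12980571389198303), 7.310624599456787)
scene dark grip 564 [ 0.63355005 -0.04182044  0.32691289] [ 0.61218321 -0.07906562  0.31178358] [ 0.64666929 -0.00322265  0.33270266]
[ 0.12272727 -0.99238316 -0.01066198] [0.504589   0.17454918 0.07563729]
headtop 2189 ((0.6589462161064148, 0.10408337414264679), (0.15817025303840637, 0.15050417184829712), 32.76021194458008)
base 2325 ((0.5861794352531433, 0.18724364042282104), (0.2439485490322113, 0.40938517451286316), 26.88233757019043)
```

View pics/topcrop.png

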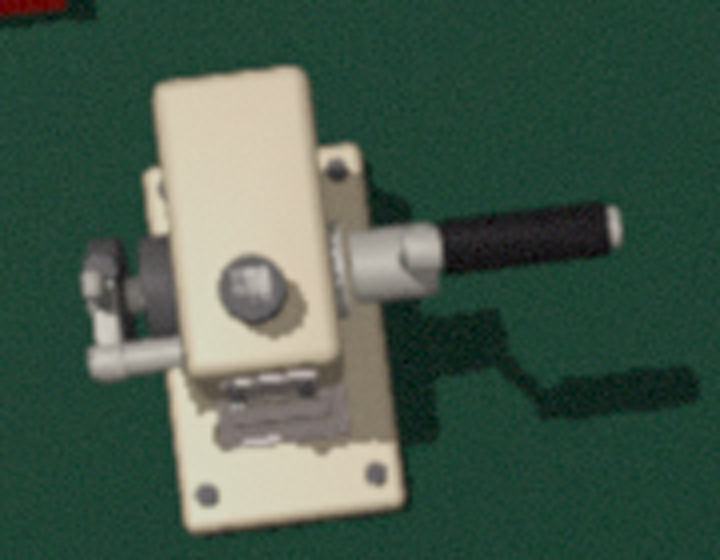

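View pics/scenecrop.png

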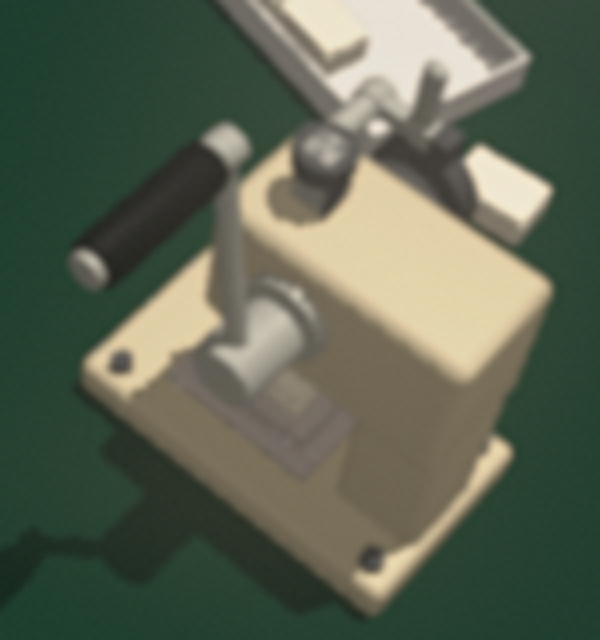

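```bash
cat >> h.py <<'E'
from scipy.spatial.transform import Rotation as Ro
O=np.array([.6162,.089,0]);RP=Ro.from_euler('z',7,degrees=True)
def pw(x,y,z): return RP.apply(np.array([x,y,z])/1000)+O   # press mm -> world m
# goal: tool z down, tool y along press +x, tool x along press +y
RG=Ro.from_matrix(np.column_stack([[0,1,0],[1,0,0],[0,0,-1]]))
RG=RP*RG
def rel(p,Rg=RG):
    o=robot.get_obs();R=Ro.from_quat(o["tool_rot"])
    s=R.inv().apply(p-o["position"])*100; t=(R.inv()*Rg).as_rotvec(degrees=True)
    print("shift",s.round(2),"turn",t.round(1))
E
python3 - <<'E'
from h import *
rel(np.array([.5,-.35,.42]));print(pw(45,78,237))
E
```

```text
shift [ 39.69 -16.12 -19.79] turn [ -0.1  -0.1 -82.6]
[0.65135877 0.17190272 0.237     ]
```

Call:
{"name": "drive_tool", "arguments": {"targets": [0, 0, -10, 0, 0, -20, 39.7, -16.1, -19.8, 0, 0, -82.6, 39.7, -16.1, -19.8, 0, 0, -82.6, 39.7, -16.1, -19.8, 0, 0, -82.6, 39.7, -16.1, -19.8, 0, 0, -82.6, 39.7, -16.1, -19.8, 0, 0, -82.6, 39.7, -16.1, -19.8, 0, 0, -82.6, 39.7, -16.1, -19.8, 0, 0, -82.6, 39.7, -16.1, -19.8, 0, 0, -82.6, 39.7, -16.1, -19.8, 0, 0, -82.6, 39.7, -16.1, -19.8, 0, 0, -82.6, 39.7, -16.1, -19.8, 0, 0, -82.6], "grip": 1, "squeeze": 10}}

```text
time: 1.1
position: [0.5014, -0.3485, 0.421]
tool_rot: [0.66, 0.751, 0.0, -0.0]
ft_force: [-0.1, -1.0, 0.1]
grip_width: 0.015
```

Run:
```python
from h import *
o=robot.get_obs();print(o["q"].round(2),o["position"].round(3),o["grip_width"],o["time"])
rel(pw(48,78,400))
```

```text
[-0.79  0.36  1.18  0.    1.61 -0.92] [ 0.501 -0.349  0.421] 0.015046182951097286 1.1
shift [49.69 21.83  2.12] turn [-0.  -0.   0.4]
```

Call:
{"name": "drive_tool", "arguments": {"targets": [49.7, 21.8, 2, 0, 0, 0.4, 49.7, 21.8, 2, 0, 0, 0.4, 49.7, 21.8, 2, 0, 0, 0.4, 49.7, 21.8, 2, 0, 0, 0.4, 49.7, 21.8, 2, 0, 0, 0.4, 49.7, 21.8, 2, 0, 0, 0.4, 49.7, 21.8, 2, 0, 0, 0.4, 49.7, 21.8, 2, 0, 0, 0.4, 49.7, 21.8, 2, 0, 0, 0.4, 49.7, 21.8, 2, 0, 0, 0.4, 49.7, 21.8, 2, 0, 0, 0.4, 49.7, 21.8, 2, 0, 0, 0.4]}}

```text
time: 2.1
position: [0.6432, 0.1304, 0.4015]
tool_rot: [0.665, 0.747, -0.0, -0.0]
ft_force: [0.4, -0.2, 0.7]
grip_width: 0.0007
```

Call:
{"name": "drive_tool", "arguments": {"targets": [0, 0, 0, 0, 0, 0, 0, 0, 0, 0, 0, 0, 0, 0, 0, 0, 0, 0]}}

```text
time: 2.35
position: [0.6429, 0.128, 0.4014]
tool_rot: [0.665, 0.747, -0.001, -0.0]
ft_force: [0.2, 0.3, -0.1]
grip_width: 0.0005
```

Run:
```python
from h import *
o=robot.get_obs();print(o["q"].round(2),o["position"].round(3),o["grip_width"],o["time"])
rel(pw(48,78,238))
im,d=robot.camera("wrist");cv2.imwrite("pics/w1.png",im[:,:,::-1])
```

```text
[ 0.03  0.44  1.09 -0.    1.61 -0.09] [0.643 0.128 0.401] 0.0005161473392002879 2.35
shift [ 4.27  1.67 16.33] turn [-0.1  0.  -0.3]
```

View pics/w1.png

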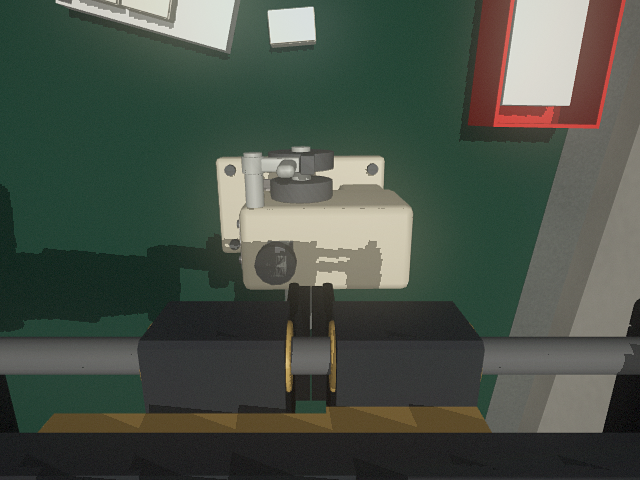

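The wrist picture shows the catch pivot at (253,175), the tab at about (285,168) and the dark catch nose at (320,162). I'll check the tab and nose heights with depth.

Run:
```python
from h import *
o=robot.get_obs();R=Ro.from_quat(o["tool_rot"]).as_matrix();c=robot.calibration("wrist")
im,d=robot.camera("wrist")
v,u=np.mgrid[:480,:640]
p=np.stack([u,v,np.ones_like(u)],-1)@np.linalg.inv(c["mtx"]).T*d[...,None]
H=c["hand_eye"];p=p@H[:3,:3].T+H[:3,3];W=p@R.T+o["position"]
L=RP.inv().apply((W-O).reshape(-1,3)).reshape(480,640,3)*1000
for r in range(146,204,4):
    print(r,[tuple(L[r,k].astype(int)) for k in range(240,340,12)])
cv2.imwrite("pics/w1c.png",cv2.resize(im[135:215,220:350],None,fx=6,fy=6,interpolation=2)[:,:,::-1])
m=(L[...,2]>235)&(L[...,2]<262)&(L[...,1]>60)&(L[...,1]<95);print(L[m].min(0),L[m].max(0),m.sum())
```

```text
146 [(np.int64(-62), np.int64(78), np.int64(1)), (np.int64(-46), np.int64(78), np.int64(1)), (np.int64(-30), np.int64(78), np.int64(2)), (np.int64(-14), np.int64(78), np.int64(1)), (np.int64(1), np.int64(78), np.int64(0)), (np.int64(21), np.int64(89), np.int64(175)), (np.int64(33), np.int64(77), np.int64(-1)), (np.int64(49), np.int64(77), np.int64(0)), (np.int64(65), np.int64(77), np.int64(0))]
150 [(np.int64(-63), np.int64(73), np.int64(0)), (np.int64(-47), np.int64(73), np.int64(0)), (np.int64(-31), np.int64(72), np.int64(-1)), (np.int64(-1), np.int64(85), np.int64(166)), (np.int64(10), np.int64(85), np.int64(168)), (np.int64(21), np.int64(86), np.int64(178)), (np.int64(32), np.int64(85), np.int64(172)), (np.int64(44), np.int64(85), np.int64(173)), (np.int64(65), np.int64(72), np.int64(1))]
154 [(np.int64(-63), np.int64(68), np.int64(0)), (np.int64(-17), np.int64(86), np.int64(215)), (np.int64(-31), np.int64(67), np.int64(0)), (np.int64(0), np.int64(84), np.int64(192)), (np.int64(11), np.int64(84), np.int64(200)), (np.int64(22), np.int64(84), np.int64(201)), (np.int64(32), np.int64
[... 4408 characters left out ...]
t64(45), np.int64(199)), (np.int64(21), np.int64(45), np.int64(201)), (np.int64(32), np.int64(45), np.int64(197)), (np.int64(43), np.int64(43), np.int64(191)), (np.int64(55), np.int64(41), np.int64(181))]
202 [(np.int64(-62), np.int64(7), np.int64(26)), (np.int64(-19), np.int64(45), np.int64(215)), (np.int64(-10), np.int64(41), np.int64(197)), (np.int64(0), np.int64(41), np.int64(197)), (np.int64(10), np.int64(41), np.int64(196)), (np.int64(21), np.int64(41), np.int64(198)), (np.int64(32), np.int64(41), np.int64(197)), (np.int64(43), np.int64(41), np.int64(198)), (np.int64(54), np.int64(41), np.int64(199))]
[  5.54325281  72.83828952 235.87887922] [ 19.50664508  82.76106383 260.24712278] 267
```

View pics/w1c.png

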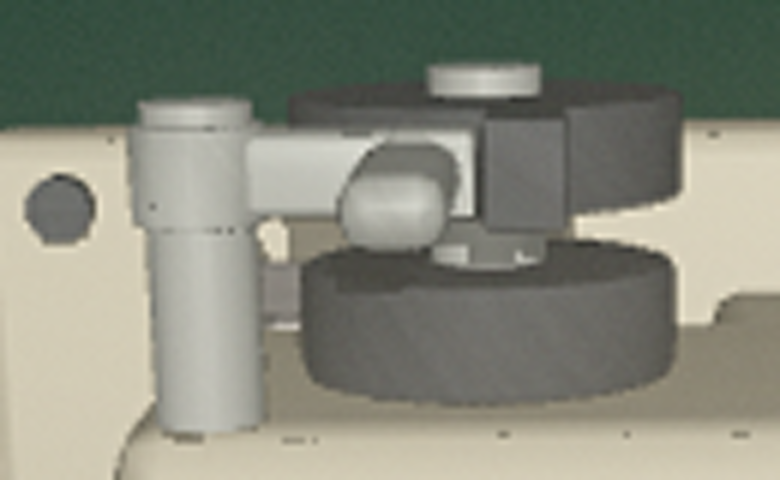

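Call:
{"name": "drive_tool", "arguments": {"targets": [4.3, 1.7, 1, 0, 0, -0.3, 4.3, 1.7, 5, 0, 0, -0.3, 4.3, 1.7, 8, 0, 0, -0.3, 4.3, 1.7, 11, 0, 0, -0.3, 4.3, 1.7, 14, 0, 0, -0.3, 4.3, 1.7, 15.1, 0, 0, -0.3, 4.3, 1.7, 15.1, 0, 0, -0.3, 4.3, 1.7, 15.1, 0, 0, -0.3]}}

```text
time: 3.12
position: [0.6559, 0.1718, 0.2519]
tool_rot: [0.664, 0.748, 0.0, 0.0]
ft_force: [1.2, 0.1, 0.2]
grip_width: 0.0004
```

```bash
cat >> h.py <<'E'
def where():
    o=robot.get_obs();print("press mm",(RP.inv().apply(o["position"]-O)*1000).round(1),"yaw err",(RG.inv()*Ro.from_quat(o["tool_rot"])).as_rotvec(degrees=True).round(1),"F",o["ft_force"].round(1),"w",round(float(o["grip_width"]),4),"t",o["time"])
E
python3 - <<'E'
from h import *
where()
rel(pw(32,78,250))
E
```

```text
press mm [ 49.4  77.3 251.9] yaw err [-0.  -0.   0.2] F [1.2 0.1 0.2] w 0.0004 t 3.1167
shift [ 0.06 -1.75  0.19] turn [ 0.   0.  -0.2]
```

Call:
{"name": "drive_tool", "arguments": {"targets": [0, -0.9, 0.1, 0, 0, 0, 0, -1.7, 0.1, 0, 0, 0, 0, -2.3, -0.2, 0, 0, 0, 0, -2.9, -0.6, 0, 0, 0, 0, -3.5, -0.8, 0, 0, 0, 0, -4.2, -1.0, 0, 0, 0, 0, -4.9, -1.15, 0, 0, 0, 0, -5.6, -1.2, 0, 0, 0, 0, -5.6, -1.2, 0, 0, 0]}}

```text
time: 3.87
position: [0.5978, 0.1662, 0.2634]
tool_rot: [0.663, 0.749, -0.001, -0.001]
ft_force: [0.3, 0.0, 0.0]
grip_width: 0.0008
```

Run:
```python
from h import *
where()
im,d=robot.camera("wrist");cv2.imwrite("pics/w2.png",im[:,:,::-1])
im,d=robot.camera("scene");cv2.imwrite("pics/s2.png",cv2.resize(im[180:300,320:480],None,fx=4,fy=4)[:,:,::-1])
```

```text
press mm [ -8.9  78.9 263.4] yaw err [0.1 0.  0.1] F [0.3 0.  0. ] w 0.0008 t 3.8667
```

View pics/w2.png

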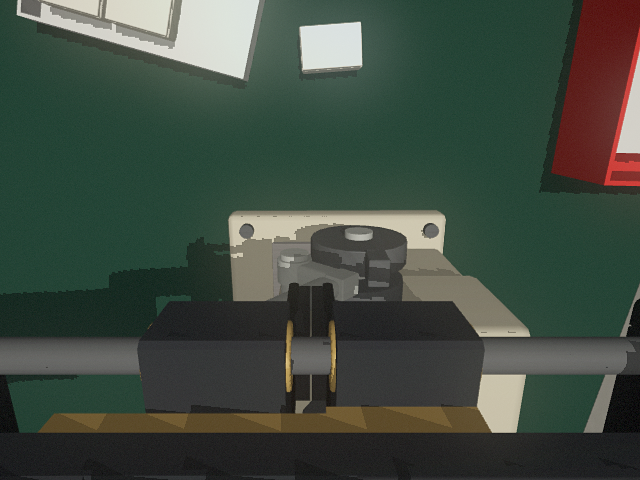

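View pics/s2.png

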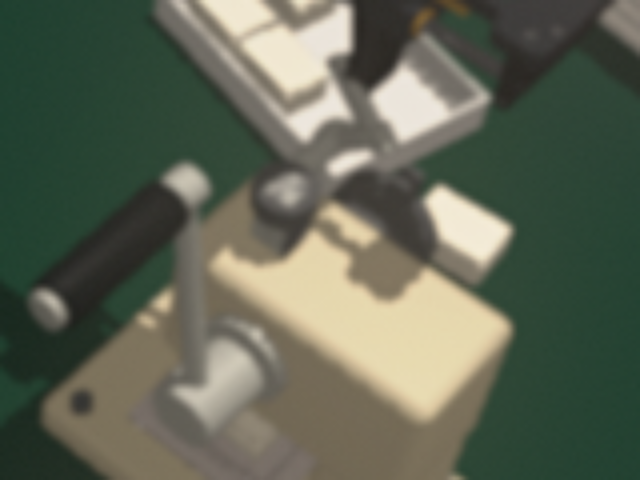

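The finger is at (320,290), and the catch bar behind it has risen and is leaning with it. I'll continue the arc.

Call:
{"name": "drive_tool", "arguments": {"targets": [0, -0.6, 0.05, 0, 0, 0, 0, -1.2, 0.2, 0, 0, 0, 0, -1.8, 0.45, 0, 0, 0, 0, -2.3, 0.7, 0, 0, 0, 0, -2.8, 1.0, 0, 0, 0, 0, -3.3, 1.4, 0, 0, 0, 0, -3.9, 1.9, 0, 0, 0, 0, -4.6, 2.4, 0, 0, 0, 0, -5.2, 2.9, 0, 0, 0, 0, -5.2, 2.9, 0, 0, 0]}}

```text
time: 4.8
position: [0.5467, 0.1598, 0.2335]
tool_rot: [0.663, 0.749, -0.0, -0.0]
ft_force: [-2.5, 0.7, 0.6]
grip_width: 0.0002
```

Run:
```python
from h import *
where()
im,d=robot.camera("wrist");cv2.imwrite("pics/w3.png",im[:,:,::-1])
im,d=robot.camera("scene");cv2.imwrite("pics/s3.png",cv2.resize(im[180:300,320:480],None,fx=4,fy=4)[:,:,::-1])
```

```text
press mm [-60.4  78.7 233.5] yaw err [ 0.1 -0.   0.1] F [-2.5  0.7  0.6] w 0.0002 t 4.8
```

View pics/w3.png

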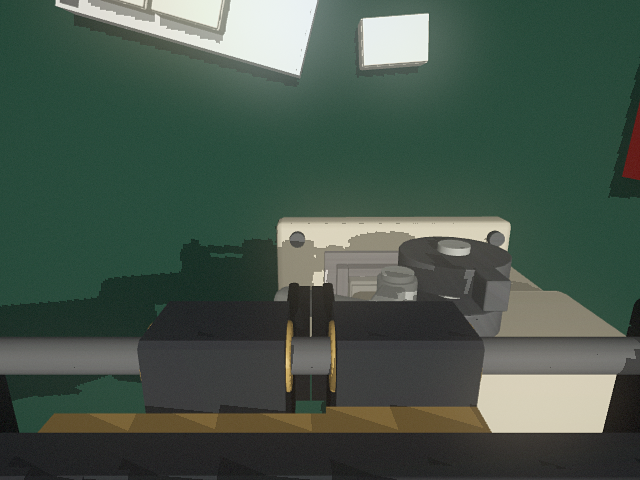

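View pics/s3.png

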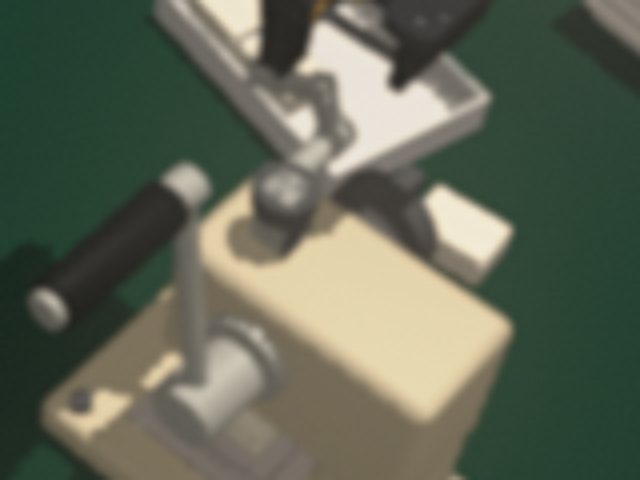

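The catch now lies on the operator side: the cam step is clear at (495,280) in the wrist view. I'll lift, look from above, then go to the lever.

Call:
{"name": "drive_tool", "arguments": {"targets": [0, 0, -4, 0, 0, 0, 0, 0, -8, 0, 0, 0, 0, 0, -12, 0, 0, 0, 0, 0, -17, 0, 0, 0, 0, 0, -17, 0, 0, 0, 0, 0, -17, 0, 0, 0], "grip": -1}}

```text
time: 5.4
position: [0.5505, 0.1602, 0.4084]
tool_rot: [0.663, 0.749, 0.004, 0.003]
ft_force: [0.3, -0.1, 0.0]
grip_width: 0.0323
```

Run:
```python
from h import *
where();rel(pw(-6,-132,405))
o=robot.get_obs();R=Ro.from_quat(o["tool_rot"]).as_matrix();c=robot.calibration("wrist")
im,d=robot.camera("wrist");cv2.imwrite("pics/w4.png",im[:,:,::-1])
v,u=np.mgrid[:480,:640]
p=np.stack([u,v,np.ones_like(u)],-1)@np.linalg.inv(c["mtx"]).T*d[...,None]
H=c["hand_eye"];p=p@H[:3,:3].T+H[:3,3];W=p@R.T+o["position"]
L=RP.inv().apply((W-O).reshape(-1,3)).reshape(480,640,3)*1000
m=(L[...,2]>175)&(L[...,2]<265)&(L[...,1]>66)&(L[...,1]<95)&(L[...,0]<-30)&(L[...,0]>-90);print(L[m].min(0),L[m].max(0),m.sum())
```

```text
press mm [-56.6  78.7 408.4] yaw err [-0.6 -0.   0.1] F [ 0.3 -0.1  0. ] w 0.0323 t 5.4
shift [-21.06   5.08   0.39] turn [ 0.6  0.  -0.1]
[-76.73152625  71.72059073 215.12855341] [-30.04865055  83.82370113 247.59560754] 766
```

View pics/w4.png

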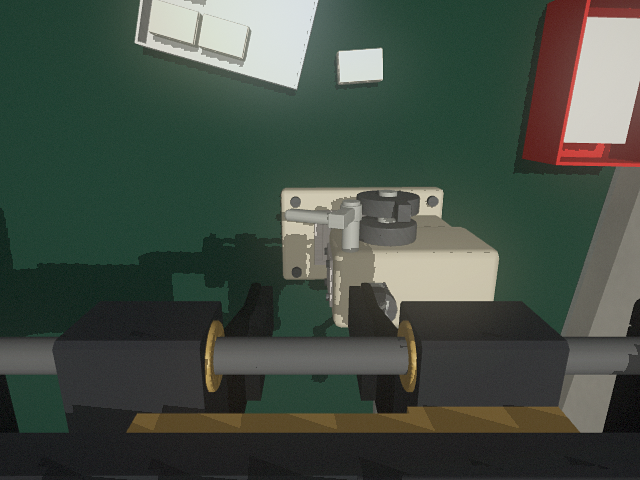

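The tab lies flat towards the operator at (285–330, 216), so the catch is fully over. I'll move above the grip.

Call:
{"name": "drive_tool", "arguments": {"targets": [-4, 1, 0, 0, 0, 0, -8, 2, 0, 0, 0, 0, -12, 3, 0, 0, 0, 0, -16, 4, 0, 0, 0, 0, -19, 4.8, 0, 0, 0, 0, -21.1, 5.1, 0.4, 0, 0, 0, -21.1, 5.1, 0.4, 0, 0, 0, -21.1, 5.1, 0.4, 0, 0, 0, -21.1, 5.1, 0.4, 0, 0, 0], "grip": -1}}

```text
time: 6.2
position: [0.6233, -0.0426, 0.3978]
tool_rot: [0.663, 0.749, -0.001, -0.002]
ft_force: [0.0, 0.1, 0.9]
grip_width: 0.0858
```

Run:
```python
from h import *
where();rel(pw(-6,-132,299))
o=robot.get_obs();R=Ro.from_quat(o["tool_rot"]).as_matrix();c=robot.calibration("wrist")
im,d=robot.camera("wrist");cv2.imwrite("pics/w5.png",im[:,:,::-1])
v,u=np.mgrid[:480,:640]
p=np.stack([u,v,np.ones_like(u)],-1)@np.linalg.inv(c["mtx"]).T*d[...,None]
H=c["hand_eye"];p=p@H[:3,:3].T+H[:3,3];W=p@R.T+o["position"]
L=RP.inv().apply((W-O).reshape(-1,3)).reshape(480,640,3)*1000
m=(L[...,2]>290)&(L[...,2]<340)&(L[...,1]<-60)&(L[...,1]>-175)
for y in range(-165,-85,15):
    k=m&(abs(L[...,1]-y)<7); 
    if k.sum(): print(y,L[k].min(0).round(),L[k].max(0).round(),k.sum())
```

```text
press mm [  -9.  -131.5  397.8] yaw err [0.2 0.1 0.1] F [0.  0.1 0.9] w 0.0858 t 6.2
shift [-0.07  0.34  9.88] turn [-0.2 -0.1 -0.1]
-165 [ -16. -171.  317.] [  10. -158.  332.] 533
-150 [ -16. -157.  318.] [   9. -143.  332.] 865
-135 [ -16. -142.  319.] [   9. -128.  332.] 893
-120 [ -16. -127.  317.] [  10. -113.  332.] 952
-105 [ -16. -112.  318.] [  9. -98. 332.] 1000
-90 [-16. -97. 315.] [  9. -83. 332.] 1008
```

View pics/w5.png

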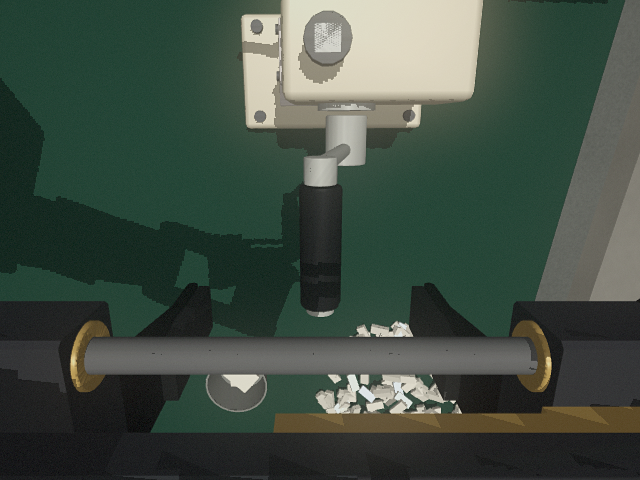

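The black sleeve lies centred between the open jaws at (320,250). I'll descend and close.

Call:
{"name": "drive_tool", "arguments": {"targets": [0, 0.4, 3, 0, 0, 0, 0, 0.4, 6, 0, 0, 0, 0, 0.4, 8.5, 0, 0, 0, 0, 0.4, 10, 0, 0, 0, 0, 0.4, 10, 0, 0, 0, 0, 0.4, 10, 0, 0, 0]}}

```text
time: 6.75
position: [0.6275, -0.0414, 0.2997]
tool_rot: [0.662, 0.749, -0.0, -0.001]
ft_force: [0.5, -0.1, -0.7]
grip_width: 0.0868
```

Call:
{"name": "drive_tool", "arguments": {"targets": [0, 0, 0, 0, 0, 0, 0, 0, 0, 0, 0, 0, 0, 0, 0, 0, 0, 0, 0, 0, 0, 0, 0, 0, 0, 0, 0, 0, 0, 0, 0, 0, 0, 0, 0, 0, 0, 0, 0, 0, 0, 0, 0, 0, 0, 0, 0, 0, 0, 0, 0, 0, 0, 0, 0, 0, 0, 0, 0, 0], "grip": 1, "squeeze": 40}}

```text
time: 7.58
position: [0.6281, -0.0429, 0.3001]
tool_rot: [0.663, 0.748, -0.0, -0.0]
ft_force: [-0.1, -0.7, 0.9]
grip_width: 0.0282
```

Run:
```python
from h import *
where()
im,d=robot.camera("wrist");cv2.imwrite("pics/w6.png",im[:,:,::-1])
```

```text
press mm [  -4.3 -132.4  300.1] yaw err [0.  0.  0.1] F [-0.1 -0.7  0.9] w 0.0282 t 7.5833
```

View pics/w6.png

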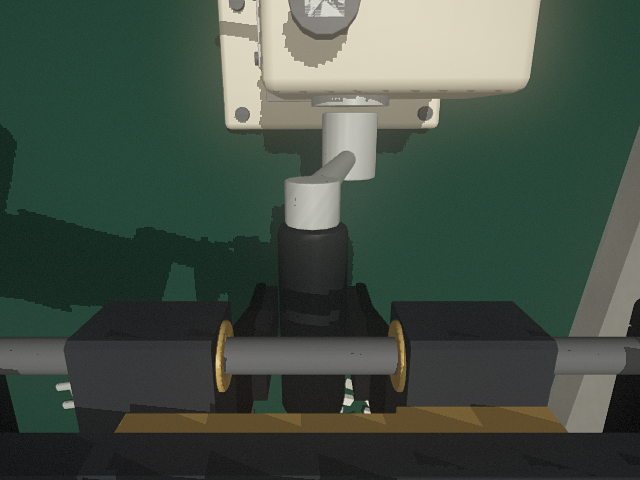

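The jaws are nearly on the sleeve (width 28 mm against 26 mm). I'll let them finish closing.

Call:
{"name": "drive_tool", "arguments": {"targets": [0, 0, 0, 0, 0, 0, 0, 0, 0, 0, 0, 0, 0, 0, 0, 0, 0, 0, 0, 0, 0, 0, 0, 0], "squeeze": 45}}

```text
time: 7.97
position: [0.6284, -0.0429, 0.3001]
tool_rot: [0.663, 0.749, 0.0, 0.0]
ft_force: [1.2, -0.3, -1.2]
grip_width: 0.0249
```

Run:
```python
from h import *
where()
# arc: grip centre rel to start (lever 0 = 80deg), press dx,dz in cm -> tool y = +dx, tool z = -dz
for a in np.arange(0,1.31,.1):
    t=np.radians(80)-a
    dx=-15*(np.cos(t)-np.cos(np.radians(80)));dz=15*(np.sin(t)-np.sin(np.radians(80)))
    print(round(a,2),"y",round(dx,2),"z",round(-dz,2))
```

```text
press mm [  -3.9 -132.4  300.1] yaw err [-0.  -0.   0.1] F [ 1.2 -0.3 -1.2] w 0.0249 t 7.9667
0.0 y -0.0 z -0.0
0.1 y -1.46 z 0.33
0.2 y -2.88 z 0.81
0.3 y -4.25 z 1.43
0.4 y -5.55 z 2.18
0.5 y -6.76 z 3.06
0.6 y -7.89 z 4.05
0.7 y -8.9 z 5.15
0.8 y -9.81 z 6.35
0.9 y -10.59 z 7.63
1.0 y -11.23 z 8.98
1.1 y -11.74 z 10.39
1.2 y -12.11 z 11.85
1.3 y -12.33 z 13.33
```

Call:
{"name": "drive_tool", "arguments": {"targets": [0, -0.7, 0.15, 0, 0, 0, 0, -1.45, 0.35, 0, 0, 0, 0, -2.2, 0.55, 0, 0, 0, 0, -2.9, 0.8, 0, 0, 0, 0, -3.6, 1.1, 0, 0, 0, 0, -4.25, 1.45, 0, 0, 0, 0, -4.9, 1.8, 0, 0, 0, 0, -5.55, 2.2, 0, 0, 0, 0, -6.2, 2.6, 0, 0, 0, 0, -6.75, 3.05, 0, 0, 0, 0, -7.3, 3.55, 0, 0, 0, 0, -7.9, 4.05, 0, 0, 0]}}

```text
time: 8.97
position: [0.5508, -0.0526, 0.2601]
tool_rot: [0.663, 0.748, 0.001, 0.002]
ft_force: [8.6, 0.3, -2.9]
grip_width: 0.0249
```

Run:
```python
from h import *
where()
im,d=robot.camera("scene");cv2.imwrite("pics/s7.png",cv2.resize(im[150:330,280:480],None,fx=3,fy=3)[:,:,::-1])
```

```text
press mm [ -82.2 -132.6  260.1] yaw err [-0.3 -0.   0.1] F [ 8.6  0.3 -2.9] w 0.0249 t 8.9667
```

View pics/s7.png

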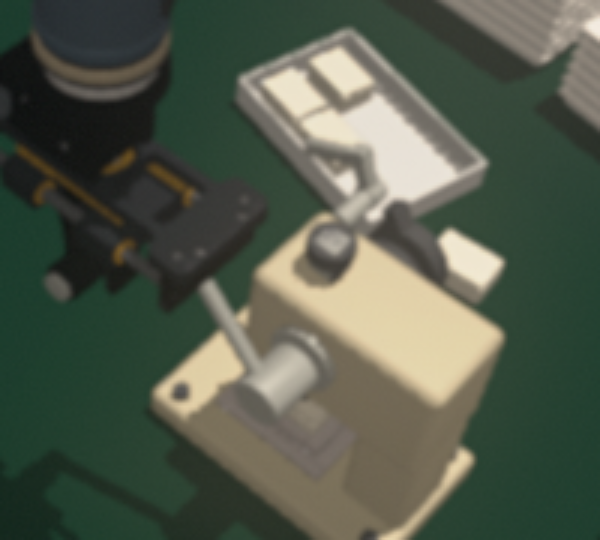

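The lever has swung down with the gripper and the catch is still over. I'll pull on to the stop.

Call:
{"name": "drive_tool", "arguments": {"targets": [0, -0.5, 0.55, 0, 0, 0, 0, -1.0, 1.1, 0, 0, 0, 0, -1.5, 1.7, 0, 0, 0, 0, -1.9, 2.3, 0, 0, 0, 0, -2.3, 2.9, 0, 0, 0, 0, -2.7, 3.6, 0, 0, 0, 0, -3.05, 4.25, 0, 0, 0, 0, -3.35, 4.95, 0, 0, 0, 0, -3.6, 5.65, 0, 0, 0, 0, -3.85, 6.35, 0, 0, 0, 0, -4.0, 7.0, 0, 0, 0, 0, -4.2, 7.6, 0, 0, 0]}}

```text
time: 10.02
position: [0.5097, -0.0579, 0.1859]
tool_rot: [0.663, 0.748, 0.001, 0.002]
ft_force: [4.1, 1.2, 11.8]
grip_width: 0.0251
```

```bash
cat >> h.py <<'E'
def lev():
    o=robot.get_obs();p=RP.inv().apply(o["position"]-O)*1000;z=p[2]+18.7
    print("lever est",round(np.radians(80)-np.arctan2(z-170,20-p[0]),3),"r",round(np.hypot(z-170,20-p[0]),1))
E
python3 - <<'E'
from h import *
where();lev()
E
```

```text
press mm [-123.6 -132.9  185.9] yaw err [-0.3 -0.1  0.1] F [ 4.1  1.2 11.8] w 0.0251 t 10.0167
lever est 1.16 r 147.7
```

Call:
{"name": "drive_tool", "arguments": {"targets": [0, -0.1, 0.5, 0, 0, 0, 0, -0.15, 0.9, 0, 0, 0, 0, -0.2, 1.2, 0, 0, 0, 0, -0.2, 1.2, 0, 0, 0, 0, -0.2, 1.2, 0, 0, 0, 0, -0.2, 1.2, 0, 0, 0]}}

```text
time: 10.52
position: [0.5075, -0.0582, 0.1744]
tool_rot: [0.663, 0.749, 0.001, 0.002]
ft_force: [1.5, 1.0, 13.1]
grip_width: 0.0249
```

Run:
```python
from h import *
where();lev()
```

```text
press mm [-125.8 -132.9  174.4] yaw err [-0.3 -0.1  0.1] F [ 1.5  1.  13.1] w 0.0249 t 10.5167
lever est 1.239 r 147.6
```

Call:
{"name": "drive_tool", "arguments": {"targets": [0, 0, 0.3, 0, 0, 0, 0, 0, 0.3, 0, 0, 0, 0, 0, 0.3, 0, 0, 0, 0, 0, 0.3, 0, 0, 0, 0, 0, 0.3, 0, 0, 0, 0, 0, 0.3, 0, 0, 0, 0, 0, 0.3, 0, 0, 0, 0, 0, 0.3, 0, 0, 0]}}

```text
time: 11.18
position: [0.5074, -0.0583, 0.1729]
tool_rot: [0.663, 0.749, 0.001, 0.003]
ft_force: [-1.7, 1.3, 22.2]
grip_width: 0.0249
```

Run:
```python
from h import *
where();lev()
im,d=robot.camera("scene");cv2.imwrite("pics/s8.png",cv2.resize(im[150:330,280:480],None,fx=3,fy=3)[:,:,::-1])
im,d=robot.camera("wrist");cv2.imwrite("pics/w8.png",im[:,:,::-1])
im,d=robot.camera("top");cv2.imwrite("pics/t8.png",im[:,:,::-1])
where();lev()
```

```text
press mm [-125.9 -132.9  172.9] yaw err [-0.3 -0.2  0.1] F [-1.7  1.3 22.2] w 0.0249 t 11.1833
lever est 1.249 r 147.5
press mm [-125.9 -132.9  172.9] yaw err [-0.3 -0.1  0.1] F [-1.7  1.8 23.3] w 0.0247 t 11.3333
lever est 1.249 r 147.5
```

View pics/s8.png

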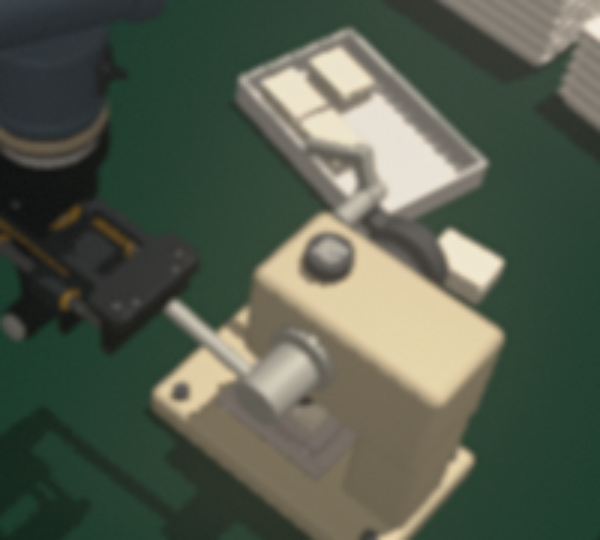

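View pics/w8.png

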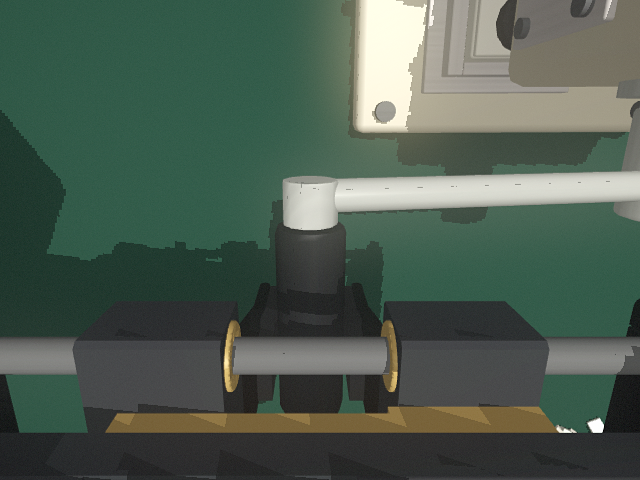

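View pics/t8.png

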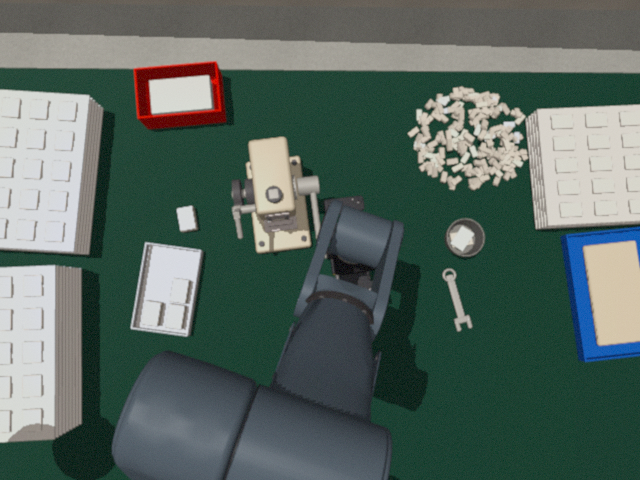

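The lever is near level with the sleeve still between the pads, and the ram pad is down on the cover. The catch is over at (238,220) in the top view, and the tray, sample unit, spanner and tub look unmoved. I'm handing in now.

Run:
```python
from h import *
print(robot.hand_in());where();lev()
```

```text
the job is handed in; nothing more can be done
None
the job is handed in; nothing more can be done
```

I flipped the safety catch fully over with the closed fingers, then gripped the lever sleeve, pulled it to the bottom stop, and handed the job in while still holding it there. The hand-in gave no verdict.

**Last checks, just before handing in (11.3 s on the clock):**
- **Lever:** about 1.25 rad, worked out from the tool position. The measured push-back was about 23 N upwards, with the jaws on the sleeve at 25 mm.
- **Catch:** still lying over towards the operator in the last scene and top pictures.
- **Other things on the bench:** the tray, sample unit, spanner and tub look unmoved in the top view.

**Not measured directly:** I could not read the cover depth. I take it as fully home because the lever is at its stop, past the 1.1 rad where the cover is home.

**Small disagreement:** the grip radius came out at 147.5 mm instead of 150 mm. That is within the camera calibration and grasp error. My attempt to read the state again after handing in returned nothing.

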